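# Put the milling clamp set away in its organiser

## Robot

A 6-joint arm with a two-finger parallel gripper is mounted at the origin on the work surface. World frame = base frame: x ahead of the robot, y to its left, z up, the work surface at z = 0. Lengths are in m, angles in rad, forces in N, time in s.
With the tool pointing down it reaches from about 0.325 to 0.775 m from the base axis. Payload 5.5 kg.
Tool frame: the origin (TCP) lies on the centre line of the jaws, within the pads' length; the fingertips stand 19 mm ahead of it and the grasp point (between the pads) is the TCP; z points along the fingers, y is the line along which they close (so a half turn about z gives the same grasp; the last joint's range is limited). The gripper opens to 85 mm and grips with 20 to 120 N. Pads are 22 mm wide; open, the fingers measure 114 mm over their backs; the gripper's body (76 mm by 85 mm) begins 54 mm behind the grasp point. The pads swing forward as they close: fully open they stand 13 mm farther back than shut.
Start: joints at [-1.206, 0.091, 1.231, -0, 1.82, -0.057], TCP at [0.246, -0.547, 0.25] pointing down, gripper open.
Joint ranges: [-2.87, 2.87], [-0.86, 2.18], [0.17, 2.46], [-1.51, 4.65], [0.06, 2.69], [-2.65, 2.65]. Speed limits (rad/s): [2.57, 2.57, 3.01, 3.14, 3.14, 3.14].

## Interface

Orientations are given as a unit quaternion [w, x, y, z].
In Python, from rig import status, viewer, ticket, models gives the robot as it stands.
- The arm moves only by the tool arm_command, never from a script. Its argument "increments" is a list of rows, each an object with "xyz": the shift along the tool's x, y, z in cm, a list of three; "twist": the turn, a rotation vector about the tool's x, y, z in degrees, a list of three. In form: [{"xyz": [tx, ty, tz], "twist": [rx, ry, rz]}, ...]. A call has 1 to 8 rows; each row is the pose to reach, as a shift and turn from the pose commanded when the call began, along the tool's axes at that moment; what a row does not reach only later rows make up. A row lasts 1/12 s, in which the tool goes at most 41.7 mm and 7.16 degrees, less where a joint would pass 70% of its speed; a pose out of reach is approached as far as the arm can. A call with a gripper value outside its range is refused whole. "fingers" is the closure, from -1 (fully open) to 1 (shut), set as the call begins (left out, the last holds). The fingers move at their own pace and stop on an object; "squeeze" is the grip in N (left out, the last holds). Time passes only in rows, so rows that repeat a pose let the fingers close. It gives the time, the measured TCP pose, the force, the opening and the grip force at its end, in the units of the state.
- status.sense(): the state, without advancing time (a new reading comes with each control period).
- viewer.read_camera(name): name is "side" or "top" or "wrist"; returns the picture (384x512x3 uint8, blue, green, red); there is no depth.
- viewer.camera_info(name): a dict with "camera_matrix" (3x3 intrinsics, pixels), "T" (4x4, takes a point from camera to world coordinates); the wrist camera has in their place "mount" (4x4, takes a point from camera to tool coordinates, whose origin is the TCP and whose axes are the flange's). Camera axes: x right, y down, z forward; pixel columns grow to the right and rows downward; lengths in m; the calibration is good to about 2 mm. A picture is of the moment at which its call begins: read the wrist's pose just before it. camera_info takes no time and is no camera call.
- ticket.hand_in(): hands the job in; it is judged then, once.
Trained networks look in the newest picture that a camera, given by its name, has taken for a name from the list of things; names that differ only in an ending like _2 or _b are one class to them, and where a whole thing is asked for, a point or a joint stands for the part that bears it (a point fixed in the world has none). Each returns a list of dicts, best first, with "score" (0 to 1); they miss things now and then, are a little off and sometimes report something else, mostly with a low value. They report only what shows in the picture. A call takes as long as a camera call. They do not tell look-alikes from the thing itself.
- models.outline_of(camera, name): "region" (384x512 bool, what is visible of it) and "extent" ([left, top, width, height] in pixels, round what is visible of it).
The state is a dict: "t": time; "qpos": joint angles; "qd": joint speeds; "effort": joint torques, N m; "tcp_pos": TCP position; "tcp_rot": TCP orientation; "force": force on the tool from outside, world axes, zero at the start; "torque": the same for the moment, N m; "gripper_width": opening from 0.0 (shut) to 1.0 (fully open); "grip_force": force on a finger pad.
Only numpy, scipy, OpenCV 4.12 (cv2) and the standard library are available. Lean on these libraries where they do the work, as an engineer would, in place of code of your own. Each camera call takes 0.05 s, during which the arm holds its last target. There are 200 camera calls.

## Task

Gather the scattered milling clamp set into the grey organiser on the bench: the slotted clamp into the long seat, the step block into the short rectangular seat, the flange nut into the large round seat and the coupling nut into the small round seat. Each part must end the same way up as it is now, flat on the floor of its seat. The solid bar without a slot and the solid block without steps do not belong to the set: leave them where they are.

Things in the scene. Friction and masses are not known exactly. Their poses are not given: they have to be found in the camera images.
- clamp_center (a point): slotted clamp, belongs to the set: dark steel bar 80 x 26 x 20 mm (x, y, z) lying flat, with an open slot 36 mm long and 12 mm wide right through its middle from top to bottom, along its length. Point: its centre, 10 mm above its underside; x along its length. 0.19 to 0.33 kg; grip it across its 26 mm.
- step_block_center (a point): step block, belongs to the set: dark steel staircase, base 48 x 36 mm (x, y), four steps of 12 mm run and 10 mm rise that climb towards +x, with bright edges, 40 mm tall at the +x end. Point: middle of the base, 20 mm above the underside; only the +x half reaches higher. Grip it across its 36 mm (y), a few mm to the +x side of the point. 0.24 to 0.42 kg.
- flange_nut_center (a point): flange nut, belongs to the set: dark steel, round flange 46 mm across and 10 mm thick below, hexagon 28 mm across flats and 22 mm tall above it, 32 mm tall in all; dark bore on top. Stands on its flange. Point: on its axis, 16 mm above its underside; its x axis is square to two of the hexagon's flats. 0.15 to 0.26 kg.
- coupling_nut_center (a point): coupling nut, belongs to the set: plain dark steel hexagon 24 mm across flats, 40 mm tall, without a flange, standing on end, dark bore on top. Point: on its axis, 20 mm above its underside; its x axis is square to two of the flats. 0.10 to 0.17 kg.
- plain_bar_center (a point): look-alike, does not belong: solid dark steel bar 80 x 26 x 20 mm like the clamp but with no slot, lying flat. Point: its centre; x along its length. Leave it where it lies.
- plain_block_center (a point): look-alike, does not belong: solid dark steel block 48 x 36 x 40 mm like the step block but without steps. Point: its centre. Leave it where it stands.
- seat_long: place of the slotted clamp: grey module 108 x 74 x 10 mm (x, y, z) with a long seat 96 x 42 mm (x, y) sunk 7 mm into the middle of its top, lined dark. Fixed on the organiser's black base plate, where the four modules stand 2 by 2, side by side, in any arrangement. Origin: middle of its underside, 4 mm above the table; seat floor 3 mm, rim 10 mm above it.
- seat_rect: place of the step block: grey module 108 x 74 x 10 mm (x, y, z) with a short rectangular seat 64 x 52 mm (x, y) sunk 7 mm into the middle of its top, lined dark. Fixed on the organiser's black base plate, where the four modules stand 2 by 2, side by side, in any arrangement. Origin: middle of its underside, 4 mm above the table; seat floor 3 mm, rim 10 mm above it.
- seat_round_large: place of the flange nut: grey module 108 x 74 x 10 mm (x, y, z) with a large round seat 62 mm across sunk 7 mm into the middle of its top, lined dark. Fixed on the organiser's black base plate, where the four modules stand 2 by 2, side by side, in any arrangement. Origin: middle of its underside, 4 mm above the table; seat floor 3 mm, rim 10 mm above it.
- seat_round_small: place of the coupling nut: grey module 108 x 74 x 10 mm (x, y, z) with a small round seat 44 mm across sunk 7 mm into the middle of its top, lined dark. Fixed on the organiser's black base plate, where the four modules stand 2 by 2, side by side, in any arrangement. Origin: middle of its underside, 4 mm above the table; seat floor 3 mm, rim 10 mm above it.
Mind the look-alikes: they are no part of the job. Leave any red look-alike of the seat_round_large alone.

How it is judged:
By the outcome, as a careful person would: the job done as asked, in the order asked, and still so for the second after the job is handed in, with the robot touching nothing.
It also fails if it takes over 88 s, if anything falls off the work surface, if the arm or the gripper's body presses on something with over 40 N, if the wrist force passes 120 N, or if a joint passes its speed limit or range.

## Working session

There is one attempt and no reset: what is moved stays moved. The work goes in short steps, Python scripts to look and compute and a tool call to move; the robot and the scene stay as the last step left them, time stands still between calls to the robot, and variables do not carry over. Pictures are saved under pics/ and viewed, at most 14 in all, crops included, and the job is handed in when it is done.

Besides the shell and the picture viewer there is one more tool, called as name(argument=value, ...), one argument or row to a line, values as JSON. arm_command: Moves the arm, as the interface text tells. Its arguments: {"type":"object","properties":{"increments":{"type":"array","items":{"type":"object","properties":{"xyz":{"type":"array","items":{"type":"number"}},"twist":{"type":"array","items":{"type":"number"}}}}},"fingers":{"type":"number"},"squeeze":{"type":"number"}},"required":["increments"]}

```bash
ls; mkdir -p pics
python3 - <<'E'
from rig import status, viewer, models
import cv2
s=status.sense();print({k:s[k] for k in('t','tcp_pos','tcp_rot','gripper_width')})
for c in('top','side'):
    i=viewer.read_camera(c);cv2.imwrite(f'pics/{c}0.png',cv2.resize(i,(800,600),interpolation=cv2.INTER_CUBIC))
    print(c,viewer.camera_info(c))
print(viewer.camera_info('wrist'))
E
```

```text
pics
{'t': 0.0, 'tcp_pos': array([ 0.24553661, -0.54718198,  0.24910641]), 'tcp_rot': array([-1.00414529e-03,  9.77846193e-01,  2.09322224e-01, -1.42806888e-04]), 'gripper_width': 1.000254652184822}
top {'camera_matrix': array([[486.09808243,   0.        , 253.94701675],
       [  0.        , 486.09808243, 197.604613  ],
       [  0.        ,   0.        ,   1.        ]]), 'T': array([[-2.37028500e-02, -9.87344524e-01,  1.56808690e-01,
         3.82732245e-01],
       [-9.99645408e-01,  2.15039446e-02, -1.57047622e-02,
         3.11011138e-04],
       [ 1.21340056e-02, -1.57125334e-01, -9.87504124e-01,
         1.19204935e+00],
       [ 0.00000000e+00,  0.00000000e+00,  0.00000000e+00,
         1.00000000e+00]])}
side {'camera_matrix': array([[364.36052598,   0.        , 256.09765114],
       [  0.        , 364.36052598, 192.53474911],
       [  0.        ,   0.        ,   1.        ]]), 'T': array([[-0.95181226, -0.21792614,  0.21578143,  0.35096991],
       [-0.30633539,  0.64218071, -0.70268241,  0.60844678],
       [ 0.0145622 , -0.73492322, -0.67799396,  0.65665898],
       [ 0.        ,  0.        ,  0.        ,  1.        ]])}
{'camera_matrix': array([[288.35314655,   0.        , 257.61878922],
       [  0.        , 288.35314655, 191.61124596],
       [  0.        ,   0.        ,   1.        ]]), 'mount': array([[ 1.58289380e-03, -9.62008472e-01, -2.73015009e-01,
         6.99492207e-02],
       [ 9.99998738e-01,  1.55985925e-03,  3.01426630e-04,
         3.01135536e-04],
       [ 1.35890015e-04, -2.73015141e-01,  9.62009727e-01,
        -1.23850207e-01],
       [ 0.00000000e+00,  0.00000000e+00,  0.00000000e+00,
         1.00000000e+00]])}
```

View pics/top0.png

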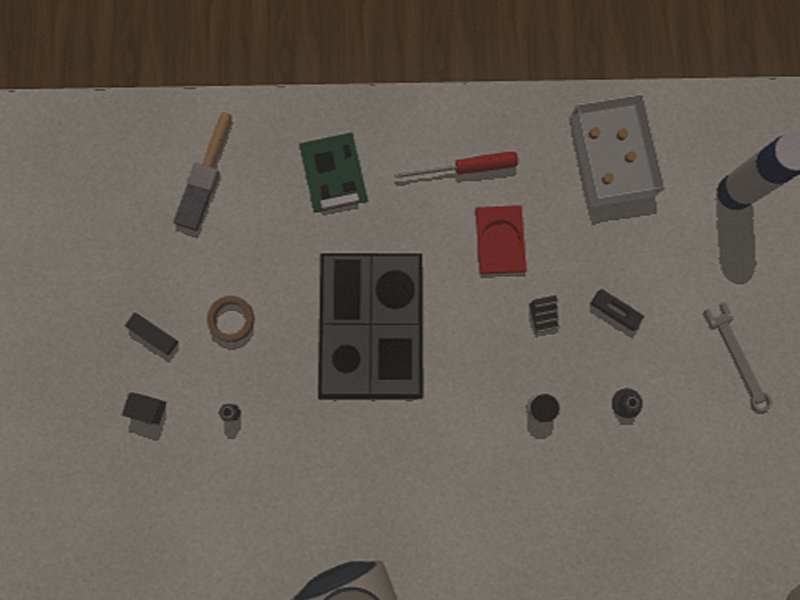

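View pics/side0.png

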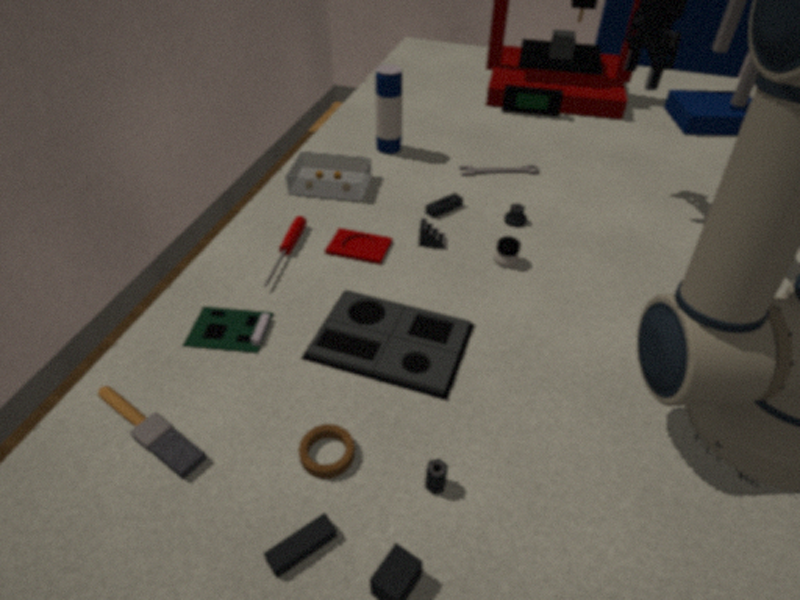

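Top view (800 px scale): slotted clamp (617,311), step block (544,315), flange nut (627,403), coupling nut (230,412). Look-alikes and distractors are the plain bar (152,334), plain block (144,408), a dark-lidded jar (544,408) and a red module (500,240). Seats: long (347,289), large round (395,290), small round (346,359), rect (395,359).

```bash
cat > h.py <<'E'
import numpy as np, cv2
from scipy.optimize import minimize
from scipy.spatial.transform import Rotation as R
from rig import status, viewer, models
def box(x0,x1,y,z0,z1): return np.array([[a,s*y,c] for a in(x0,x1) for s in(-1,1) for c in(z0,z1)])/1e3
def cyl(r,z0,z1,n=36,ph=0): return np.array([[r*np.cos(a),r*np.sin(a),z] for a in np.arange(n)*2*np.pi/n+ph for z in(z0,z1)])/1e3
hexa=lambda af,z0,z1: cyl(af/np.sqrt(3),z0,z1,6,np.pi/6)
# vertices, z measured from the table
M={'clamp_center':box(-40,40,13,0,20),
 'step_block_center':np.vstack([box(-24+12*i,24,18,0,10*(i+1)) for i in range(4)]),
 'flange_nut_center':np.vstack([cyl(23,0,10),hexa(28,10,32)]),
 'coupling_nut_center':hexa(24,0,40)}
for s in('long','rect','round_large','round_small'): M['seat_'+s]=box(-54,54,37,4,14)
def cam(name):
    c=viewer.camera_info(name)
    if 'T' in c: return c['camera_matrix'],c['T']
    s=status.sense();T=np.eye(4);q=s['tcp_rot'];T[:3,:3]=R.from_quat(np.r_[q[1:],q[0]]).as_matrix();T[:3,3]=s['tcp_pos']
    return c['camera_matrix'],T@c['mount']
def proj(K,T,P):
    p=(np.asarray(P)-T[:3,3])@T[:3,:3];p=p@K.T;return p[:,:2]/p[:,2:]
def ray(K,T,uv,z):
    d=T[:3,:3]@np.linalg.solve(K,np.r_[uv,1]);return T[:3,3]+d*(z-T[2,3])/d[2]
def place(name,p,dz=0):
    c,s=np.cos(p[2]),np.sin(p[2]);return M[name]@np.array([[c,-s,0],[s,c,0],[0,0,1]]).T+[p[0],p[1],dz]
S=4
def hullmask(pts):
    m=np.zeros((384*S,512*S),np.uint8);cv2.fillConvexPoly(m,cv2.convexHull(np.round((pts+.5)*S).astype(np.int32)),1);return m
def fit(name,K,T,region,yaws,dz=0):
    ys,xs=np.nonzero(region)
    m=np.repeat(np.repeat(hull_native(region),S,0),S,1)
    c0=ray(K,T,[xs.mean(),ys.mean()],dz+M[name][:,2].mean())
    def cost(p):
        q=hullmask(proj(K,T,place(name,[p[0]/1e3,p[1]/1e3,np.radians(p[2])],dz)));return 1-(m&q).sum()/(m|q).sum()
    best=min((minimize(cost,[c0[0]*1e3,c0[1]*1e3,y],method='Nelder-Mead',options=dict(initial_simplex=[[c0[0]*1e3+a,c0[1]*1e3+b,y+c] for a,b,c in((0,0,0),(6,0,0),(0,6,0),(0,0,12))],maxiter=120)) for y in yaws),key=lambda r:r.fun)
    return best.x,best.fun
def hull_native(r):
    m=np.zeros(r.shape,np.uint8);ys,xs=np.nonzero(r);cv2.fillConvexPoly(m,cv2.convexHull(np.c_[xs,ys].astype(np.int32)),1);return m
E
cat > a.py <<'E'
from h import *
img=viewer.read_camera('top');K,T=cam('top')
big=cv2.resize(img,None,fx=4,fy=4,interpolation=cv2.INTER_CUBIC)
for n in M:
    for o in models.outline_of('top',n)[:3]:
        p,f=fit(n,K,T,o['region'],(-60,-20,20,60,100,140) if 'step' not in n else range(0,360,45))
        print(n,round(o['score'],2),np.round(o['extent']),'xy mm',p.round(1),'1-iou',round(f,2))
        if f<.3: cv2.polylines(big,[cv2.convexHull(np.round((proj(K,T,place(n,[p[0]/1e3,p[1]/1e3,np.radians(p[2])]))+.5)*4).astype(np.int32))],True,(0,255,0),1)
big=cv2.convertScaleAbs(big,alpha=2)
a=big[4*155:4*285,4*200:4*430];cv2.imwrite('pics/c1.png',cv2.resize(a,(800,452)))
E
python3 a.py
```

```text
clamp_center 0.93 [377. 185.  38.  26.] xy mm [ 562.8 -363.8   55.5] 1-iou 0.06
step_block_center 0.67 [338. 188.  20.  26.] xy mm [ 556.3 -248.8  369.6] 1-iou 0.08
flange_nut_center 0.86 [391. 249.  21.  19.] xy mm [ 416.9 -371.5   22.7] 1-iou 0.04
seat_long 0.67 [208. 166.  29.  42.] xy mm [603.4  62.   -1.3] 1-iou 0.03
seat_long 0.25 [236. 208.  34.  44.] xy mm [493.5 -11.8  -1.3] 1-iou 0.05
seat_rect 0.67 [238. 206.  30.  45.] xy mm [493.5 -12.   -1.1] 1-iou 0.06
seat_round_large 0.81 [238. 163.  30.  42.] xy mm [602.5 -15.   -2.7] 1-iou 0.05
seat_round_large 0.69 [304. 131.  34.  43.] xy mm [ 681.4 -185.4  181.6] 1-iou 0.03
seat_round_large 0.5 [ 78. 253.  29.  18.] xy mm [431.  367.3  72.6] 1-iou 0.71
seat_round_small 0.59 [209. 210.  27.  42.] xy mm [495.2  63.7  -1. ] 1-iou 0.03
```

View pics/c1.png

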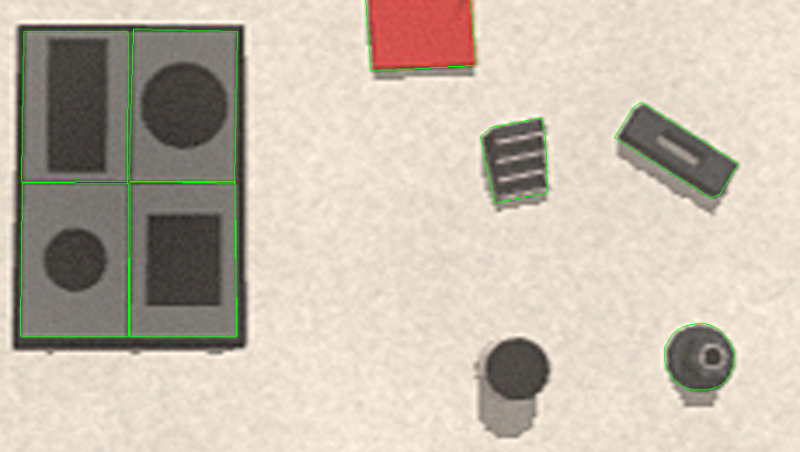

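Outlines fit well (clamp yaw about 55°; the seats form a consistent 2x2 grid). The red module (500,240) is excluded. Moving to hover over the clamp.

```bash
cat > go.py <<'E'
import sys
from h import *
s=status.sense();q=s['tcp_rot'];Rt=R.from_quat(np.r_[q[1:],q[0]])
def row(x,y,z,psi):
    c,k=np.cos(np.radians(psi)),np.sin(np.radians(psi))
    G=R.from_matrix(np.array([[c,k,0],[k,-c,0],[0,0,-1]]))
    return (Rt.inv().apply(np.array([x,y,z])/1e3-s['tcp_pos'])*100).round(2).tolist(),(Rt.inv()*G).as_rotvec(degrees=True).round(1).tolist()
if __name__=='__main__':
    for a in sys.argv[1:]: print(a,*row(*map(float,a.split(','))))
    print('tcp',(s['tcp_pos']*1e3).round(1),'t',s['t'])
E
python3 go.py 563,-364,170,55.5
```

```text
563,-364,170,55.5 [36.46, -3.74, 8.03] [0.0, -0.0, -31.3]
tcp [ 245.6 -547.4  250.3] t 0.55
```

arm_command(
  increments=[
    {"xyz":[4,-0.4,0.9],"twist":[0,0,-3.5]},
    {"xyz":[8,-0.8,1.8],"twist":[0,0,-7]},
    {"xyz":[12,-1.2,2.7],"twist":[0,0,-10.5]},
    {"xyz":[16,-1.6,3.6],"twist":[0,0,-14]},
    {"xyz":[20,-2,4.5],"twist":[0,0,-17.5]},
    {"xyz":[24,-2.4,5.4],"twist":[0,0,-21]},
    {"xyz":[28,-2.8,6.3],"twist":[0,0,-24.5]},
    {"xyz":[32,-3.2,7.2],"twist":[0,0,-28]},
  ],
)

```text
t: 1.22
tcp_pos: [0.526, -0.3859, 0.178]
tcp_rot: [0.0, 0.897, 0.441, 0.0]
force: [0.0, -0.3, 0.2]
gripper_width: 1.004
grip_force: 0.0
```

arm_command(
  increments=[
    {"xyz":[3,-0.4,0.6],"twist":[0,0,-2.3]},
    {"xyz":[4.46,-0.54,0.83],"twist":[0,0,-3.3]},
    {"xyz":[4.46,-0.54,0.83],"twist":[0,0,-3.3]},
    {"xyz":[4.46,-0.54,0.83],"twist":[0,0,-3.3]},
  ],
)

```text
t: 1.55
tcp_pos: [0.5476, -0.3484, 0.1701]
tcp_rot: [0.0, 0.885, 0.466, -0.0]
force: [0.6, -0.7, 0.8]
gripper_width: 0.997
grip_force: 0.0
```

```bash
cat > w.py <<'E'
import sys
from h import *
# usage: w.py out.png name[:yaw0,yaw1..] ...
K,T=cam('wrist');img=viewer.read_camera('wrist')
big=cv2.resize(img,None,fx=4,fy=4,interpolation=cv2.INTER_CUBIC);big=cv2.convertScaleAbs(big,alpha=2)
for a in sys.argv[2:]:
    n,_,ys=a.partition(':')
    for o in models.outline_of('wrist',n)[:2]:
        p,f=fit(n,K,T,o['region'],[float(v) for v in ys.split(',')])
        print(n,round(o['score'],2),np.round(o['extent']),'xy,yaw',p.round(1),'1-iou',round(f,3))
        for r in ([M[n]]): cv2.polylines(big,[cv2.convexHull(np.round((proj(K,T,place(n,[p[0]/1e3,p[1]/1e3,np.radians(p[2])]))+.5)*4).astype(np.int32))],True,(0,255,0),2)
cv2.imwrite('pics/'+sys.argv[1],cv2.resize(big,(640,480),interpolation=cv2.INTER_AREA))
E
python3 w.py w1.png clamp_center:35,55,75; python3 go.py 563,-364,27,55.5
```

```text
clamp_center 0.82 [266. 149.  28.  80.] xy,yaw [ 562.  -365.7   55.5] 1-iou 0.031
563,-364,27,55.5 [-0.23, 2.11, 14.38] [0.1, 0.0, -0.1]
tcp [ 546.9 -349.9  170.8] t 1.65
```

arm_command(
  increments=[
    {"xyz":[-0.37,2.12,2]},
    {"xyz":[-0.37,2.12,6]},
    {"xyz":[-0.37,2.12,10]},
    {"xyz":[-0.37,2.12,13]},
    {"xyz":[-0.37,2.12,14.4]},
    {"xyz":[-0.37,2.12,14.4]},
    {"xyz":[-0.37,2.12,14.4]},
  ],
)

```text
validation failed for argument at $.in...
```

arm_command(
  increments=[
    {"xyz":[0,0,0]},
    {"xyz":[0,0,0]},
    {"xyz":[0,0,0]},
    {"xyz":[0,0,0]},
    {"xyz":[0,0,0]},
    {"xyz":[0,0,0]},
    {"xyz":[0,0,0]},
    {"xyz":[0,0,0]},
  ],
  fingers=1,
  squeeze=60,
)

```text
validation failed for argument at $.in...
```

```bash
python3 go.py 562,-365,120,55.5 603.5,62,120,-1.5
```

```text
562,-365,120,55.5 [-0.38, 2.09, 5.08] [0.1, 0.0, -0.1]
603.5,62,120,-1.5 [37.11, -18.76, 5.03] [0.1, 0.0, 56.9]
tcp [ 546.9 -349.9  170.8] t 1.65
```

Twist is required in every row.

arm_command(
  increments=[
    {"xyz":[-0.37,2.12,2],"twist":[0,0,0]},
    {"xyz":[-0.37,2.12,6],"twist":[0,0,0]},
    {"xyz":[-0.37,2.12,10],"twist":[0,0,0]},
    {"xyz":[-0.37,2.12,13],"twist":[0,0,0]},
    {"xyz":[-0.37,2.12,14.4],"twist":[0,0,0]},
    {"xyz":[-0.37,2.12,14.4],"twist":[0,0,0]},
    {"xyz":[-0.37,2.12,14.4],"twist":[0,0,0]},
  ],
)

```text
t: 2.23
tcp_pos: [0.5625, -0.3649, 0.0269]
tcp_rot: [0.0, 0.885, 0.465, 0.0]
force: [0.4, -0.4, -0.7]
gripper_width: 0.999
grip_force: 0.0
```

arm_command(
  increments=[
    {"xyz":[0,0,0],"twist":[0,0,0]},
    {"xyz":[0,0,0],"twist":[0,0,0]},
    {"xyz":[0,0,0],"twist":[0,0,0]},
    {"xyz":[0,0,0],"twist":[0,0,0]},
    {"xyz":[0,0,0],"twist":[0,0,0]},
    {"xyz":[0,0,0],"twist":[0,0,0]},
    {"xyz":[0,0,0],"twist":[0,0,0]},
    {"xyz":[0,0,0],"twist":[0,0,0]},
  ],
  fingers=1,
  squeeze=60,
)

```text
t: 2.9
tcp_pos: [0.5635, -0.3641, 0.0274]
tcp_rot: [0.001, 0.885, 0.465, 0.0]
force: [-1.0, 1.1, 5.5]
gripper_width: 0.288
grip_force: 61.0
```

```bash
python3 go.py 562,-365,100,55.5 603.5,62,100,-1.5; python3 -c "
from rig import status;s=status.sense();print(s['gripper_width'],s['grip_force'],s['force'])"
```

```text
562,-365,100,55.5 [-0.16, -0.06, -7.26] [0.1, 0.0, -0.0]
603.5,62,100,-1.5 [37.37, -20.84, -7.3] [0.1, -0.1, 57.0]
tcp [ 563.5 -364.1   27.4] t 2.9
0.2875023837870759 60.978920459747314 [-1.02521919  1.05703587  5.50945082]
```

arm_command(
  increments=[
    {"xyz":[0,0,-3.5],"twist":[0,0,0]},
    {"xyz":[0,0,-7.3],"twist":[0,0,0]},
    {"xyz":[2.5,-1.4,-7.3],"twist":[0,0,4]},
    {"xyz":[5.6,-3.1,-7.3],"twist":[0,0,8.5]},
    {"xyz":[8.8,-4.9,-7.3],"twist":[0,0,13.5]},
    {"xyz":[12,-6.7,-7.3],"twist":[0,0,18.5]},
    {"xyz":[15.2,-8.5,-7.3],"twist":[0,0,23.5]},
    {"xyz":[18.4,-10.3,-7.3],"twist":[0,0,28.5]},
  ],
)

```text
t: 3.57
tcp_pos: [0.5816, -0.1519, 0.0975]
tcp_rot: [-0.001, 0.973, 0.231, -0.001]
force: [1.3, 0.8, -2.9]
gripper_width: 0.282
grip_force: 60.1
```

```bash
python3 go.py 603.5,62,100,-1.5; python3 -c "
from rig import status;s=status.sense();print(s['gripper_width'],s['grip_force'],s['force'])"
```

```text
603.5,62,100,-1.5 [11.57, -18.12, -0.24] [-0.1, 0.1, 28.2]
tcp [ 581.6 -151.9   97.5] t 3.5667
0.28151226818690067 60.14442801475525 [ 1.29784617  0.76213592 -2.91163312]
```

arm_command(
  increments=[
    {"xyz":[2,-3,-0.2],"twist":[0,0,5]},
    {"xyz":[4,-6.2,-0.2],"twist":[0,0,10]},
    {"xyz":[6,-9.4,-0.2],"twist":[0,0,15]},
    {"xyz":[8,-12.5,-0.2],"twist":[0,0,20]},
    {"xyz":[10,-15.5,-0.2],"twist":[0,0,25]},
    {"xyz":[11.3,-17.5,-0.2],"twist":[0,0,28]},
    {"xyz":[11.5,-18,-0.2],"twist":[0,0,28.2]},
    {"xyz":[11.5,-18,-0.2],"twist":[0,0,28.2]},
  ],
)

```text
t: 4.23
tcp_pos: [0.6025, 0.0608, 0.0996]
tcp_rot: [-0.0, 1.0, -0.009, -0.001]
force: [-0.3, -0.4, -2.3]
gripper_width: 0.287
grip_force: 60.2
```

```bash
python3 w.py w2.png seat_long:-1; python3 go.py 603.5,62,35,-1.5
```

```text
seat_long 0.77 [208. 130. 103. 140.] xy,yaw [604.1  59.3  -0.9] 1-iou 0.098
603.5,62,35,-1.5 [0.07, -0.39, 6.5] [0.1, 0.1, 0.3]
tcp [602.8  58.2 100. ] t 4.3333
```

View pics/w2.png

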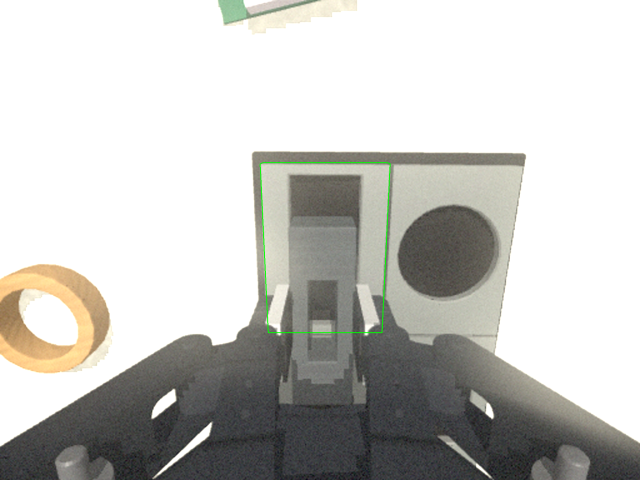

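Clamp held (slot visible at 322,300) above the long seat (cavity at 325,200). Lowering.

arm_command(
  increments=[
    {"xyz":[0.07,-0.15,2],"twist":[0,0,0.3]},
    {"xyz":[0.07,-0.15,4],"twist":[0,0,0.3]},
    {"xyz":[0.07,-0.15,5.2],"twist":[0,0,0.3]},
    {"xyz":[0.07,-0.15,5.8],"twist":[0,0,0.3]},
    {"xyz":[0.07,-0.15,6.1],"twist":[0,0,0.3]},
    {"xyz":[0.07,-0.15,6.1],"twist":[0,0,0.3]},
  ],
)

```text
t: 4.83
tcp_pos: [0.6038, 0.0595, 0.0395]
tcp_rot: [0.0, 1.0, -0.014, -0.0]
force: [0.4, -1.5, -2.4]
gripper_width: 0.287
grip_force: 60.1
```

```bash
python3 go.py 603.5,61.5,34.6,-1.5
```

```text
603.5,61.5,34.6,-1.5 [-0.04, -0.2, 0.49] [0.0, 0.1, -0.1]
tcp [603.8  59.5  39.5] t 4.8333
```

arm_command(
  increments=[
    {"xyz":[0,-0.15,0.2],"twist":[0,0,0]},
    {"xyz":[0,-0.15,0.45],"twist":[0,0,0]},
    {"xyz":[0,-0.15,0.47],"twist":[0,0,0]},
    {"xyz":[0,-0.15,0.47],"twist":[0,0,0]},
  ],
)

```text
t: 5.17
tcp_pos: [0.6042, 0.0619, 0.0357]
tcp_rot: [-0.0, 1.0, -0.013, 0.0]
force: [-0.7, 0.3, -3.4]
gripper_width: 0.281
grip_force: 60.2
```

arm_command(
  increments=[
    {"xyz":[0,0,0],"twist":[0,0,0]},
    {"xyz":[0,0,0],"twist":[0,0,0]},
    {"xyz":[0,0,0],"twist":[0,0,0]},
    {"xyz":[0,0,0],"twist":[0,0,0]},
  ],
  fingers=-0.1,
)

```text
t: 5.5
tcp_pos: [0.6045, 0.0618, 0.0361]
tcp_rot: [-0.0, 1.0, -0.013, 0.001]
force: [0.2, -0.9, 0.6]
gripper_width: 0.547
grip_force: 0.0
```

arm_command(
  increments=[
    {"xyz":[0,0,-2],"twist":[0,0,0]},
    {"xyz":[0,0,-5],"twist":[0,0,0]},
    {"xyz":[0,0,-9],"twist":[0,0,0]},
    {"xyz":[0,0,-12],"twist":[0,0,0]},
    {"xyz":[0,0,-12],"twist":[0,0,0]},
    {"xyz":[0,0,-12],"twist":[0,0,0]},
  ],
  fingers=-1,
)

```text
t: 6.0
tcp_pos: [0.6055, 0.0618, 0.159]
tcp_rot: [-0.0, 1.0, -0.013, 0.003]
force: [0.0, 0.0, 0.2]
gripper_width: 1.0
grip_force: 0.0
```

```bash
python3 w.py w3.png clamp_center:-1 seat_long:-1; python3 go.py 556,-249,150,9.6
```

```text
clamp_center 0.52 [224. 238.  74.  90.] xy,yaw [490.3  63.4  46.3] 1-iou 0.617
clamp_center 0.27 [ 81. 349.  26.  34.] xy,yaw [360.2 274.1 -27.4] 1-iou 0.345
seat_long 0.84 [222. 133.  80. 109.] xy,yaw [603.6  59.6  -1.6] 1-iou 0.013
seat_long 0.71 [224. 236.  74.  92.] xy,yaw [492.1  62.1  -1.3] 1-iou 0.083
556,-249,150,9.6 [-3.9, 31.19, 0.37] [-0.0, 0.2, -11.1]
tcp [603.4  61.7 153.5] t 6.15
```

View pics/w3.png

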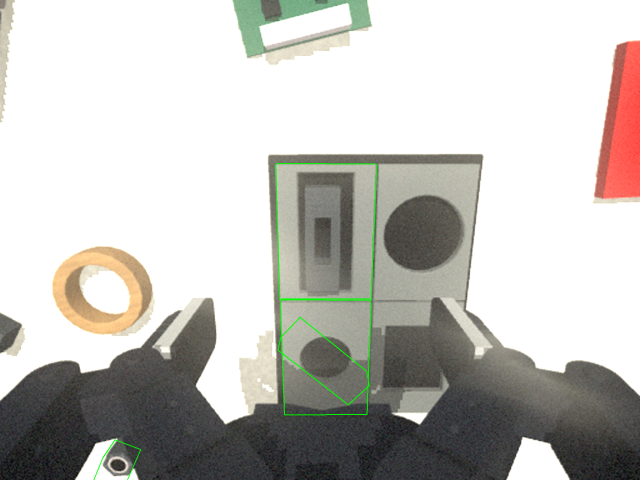

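Clamp lies inside the long seat (323,238), clear of the cavity walls. Next: step block.

arm_command(
  increments=[
    {"xyz":[-0.4,3,0.3],"twist":[0,0,-1]},
    {"xyz":[-0.9,7,0.3],"twist":[0,0,-2.5]},
    {"xyz":[-1.4,11,0.3],"twist":[0,0,-4]},
    {"xyz":[-1.9,15,0.3],"twist":[0,0,-5.5]},
    {"xyz":[-2.4,19,0.3],"twist":[0,0,-7]},
    {"xyz":[-2.9,23,0.3],"twist":[0,0,-8.5]},
    {"xyz":[-3.4,27,0.3],"twist":[0,0,-10]},
    {"xyz":[-3.9,30.8,0.3],"twist":[0,0,-11.1]},
  ],
)

```text
t: 6.82
tcp_pos: [0.5554, -0.2468, 0.15]
tcp_rot: [-0.001, 0.996, 0.084, -0.001]
force: [-0.1, 0.8, 0.1]
gripper_width: 1.001
grip_force: 0.0
```

arm_command(
  increments=[
    {"xyz":[0,0,0],"twist":[0,0,0]},
    {"xyz":[0,0,0],"twist":[0,0,0]},
    {"xyz":[0,0,0],"twist":[0,0,0]},
    {"xyz":[0,0,0],"twist":[0,0,0]},
  ],
)

```text
t: 7.15
tcp_pos: [0.5568, -0.2436, 0.1513]
tcp_rot: [-0.001, 0.996, 0.084, -0.001]
force: [0.2, -0.1, 0.7]
gripper_width: 1.003
grip_force: 0.0
```

```bash
python3 w.py w4.png step_block_center:-10,10,30,170,190,210; python3 go.py 561,-248,30,9.6
```

```text
step_block_center 0.76 [245. 163.  45.  52.] xy,yaw [ 555.9 -251.    10.2] 1-iou 0.018
561,-248,30,9.6 [0.31, 0.52, 12.19] [-0.0, 0.0, 0.1]
tcp [ 557.2 -243.5  151.9] t 7.25
```

View pics/w4.png

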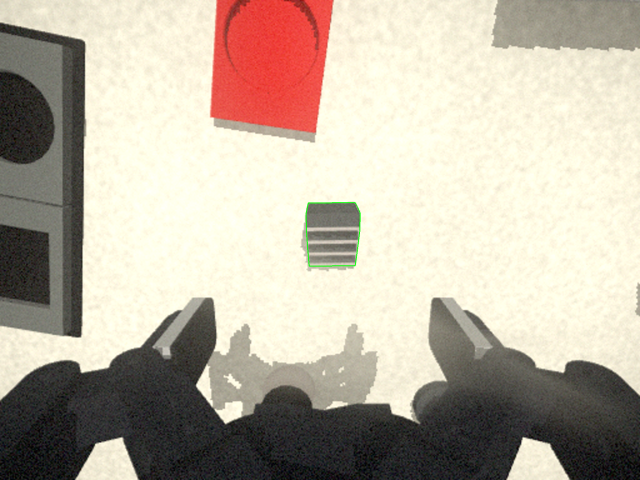

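Step block at (332,235), with the tall face at the top of the image (+x), matching yaw 10°. Grasping.

arm_command(
  increments=[
    {"xyz":[0.28,0.7,2.5],"twist":[0,0,-0.4]},
    {"xyz":[0.28,0.7,6.5],"twist":[0,0,-0.4]},
    {"xyz":[0.28,0.7,10],"twist":[0,0,-0.4]},
    {"xyz":[0.28,0.7,11.7],"twist":[0,0,-0.4]},
    {"xyz":[0.28,0.7,12.2],"twist":[0,0,-0.4]},
    {"xyz":[0.28,0.7,12.2],"twist":[0,0,-0.4]},
    {"xyz":[0.28,0.7,12.2],"twist":[0,0,-0.4]},
  ],
)

```text
t: 7.83
tcp_pos: [0.5617, -0.2512, 0.0318]
tcp_rot: [0.0, 0.996, 0.087, 0.001]
force: [-0.1, -0.6, 0.6]
gripper_width: 1.002
grip_force: 0.0
```

arm_command(
  increments=[
    {"xyz":[0,0,0],"twist":[0,0,0]},
    {"xyz":[0,0,0],"twist":[0,0,0]},
    {"xyz":[0,0,0],"twist":[0,0,0]},
    {"xyz":[0,0,0],"twist":[0,0,0]},
    {"xyz":[0,0,0],"twist":[0,0,0]},
    {"xyz":[0,0,0],"twist":[0,0,0]},
    {"xyz":[0,0,0],"twist":[0,0,0]},
  ],
  fingers=1,
)

```text
t: 8.42
tcp_pos: [0.5615, -0.2518, 0.0317]
tcp_rot: [0.001, 0.996, 0.087, 0.001]
force: [0.5, 0.8, 5.3]
gripper_width: 0.405
grip_force: 62.0
```

```bash
python3 go.py 560.8,-250,100,10 498.5,-13.3,100,-1.5
```

```text
560.8,-250,100,10 [-0.02, -0.18, -6.83] [0.1, -0.1, -0.0]
498.5,-13.3,100,-1.5 [-2.06, -24.57, -6.87] [0.1, -0.1, 11.5]
tcp [ 561.5 -251.8   31.7] t 8.4167
```

arm_command(
  increments=[
    {"xyz":[0,0,-3.5],"twist":[0,0,0]},
    {"xyz":[-0.1,-1,-6.9],"twist":[0,0,1]},
    {"xyz":[-0.4,-4.5,-6.9],"twist":[0,0,2.5]},
    {"xyz":[-0.7,-8.5,-6.9],"twist":[0,0,4.5]},
    {"xyz":[-1,-12.5,-6.9],"twist":[0,0,6.5]},
    {"xyz":[-1.4,-16.5,-6.9],"twist":[0,0,8.5]},
    {"xyz":[-1.7,-20.5,-6.9],"twist":[0,0,10.5]},
    {"xyz":[-2.06,-24,-6.9],"twist":[0,0,11.5]},
  ],
)

```text
t: 9.08
tcp_pos: [0.4973, -0.0166, 0.098]
tcp_rot: [-0.0, 1.0, -0.014, -0.001]
force: [0.7, 0.3, -2.9]
gripper_width: 0.404
grip_force: 61.3
```

arm_command(
  increments=[
    {"xyz":[0,-0.4,0],"twist":[0,0,0]},
    {"xyz":[0,-0.4,0],"twist":[0,0,0]},
    {"xyz":[0,-0.4,0],"twist":[0,0,0]},
    {"xyz":[0,-0.4,0],"twist":[0,0,0]},
    {"xyz":[0,-0.4,0],"twist":[0,0,0]},
  ],
)

```text
t: 9.5
tcp_pos: [0.4992, -0.016, 0.0989]
tcp_rot: [0.0, 1.0, -0.014, -0.0]
force: [0.6, -0.4, -2.7]
gripper_width: 0.404
grip_force: 61.4
```

```bash
python3 go.py 498.5,-13.3,38.8,-1.5; python3 w.py w5.png seat_rect:-1 seat_round_large:-1; python3 go.py 498.5,-13.3,38.8,-1.5
```

```text
498.5,-13.3,38.8,-1.5 [-0.07, -0.27, 6.01] [0.0, 0.0, -0.1]
tcp [499.2 -16.   98.9] t 9.5
seat_rect 0.56 [203. 138. 104.  93.] xy,yaw [492.9 -13.6  -1.9] 1-iou 0.339
seat_round_large 0.66 [450.   0.  62.  17.] xy,yaw [ 680.2 -185.5    0.8] 1-iou 0.027
seat_round_large 0.61 [192.   0. 120. 143.] xy,yaw [601.4 -15.9  -1.3] 1-iou 0.012
498.5,-13.3,38.8,-1.5 [-0.07, -0.24, 6.03] [0.0, 0.0, -0.1]
tcp [499.2 -15.7  99.1] t 9.65
```

View pics/w5.png

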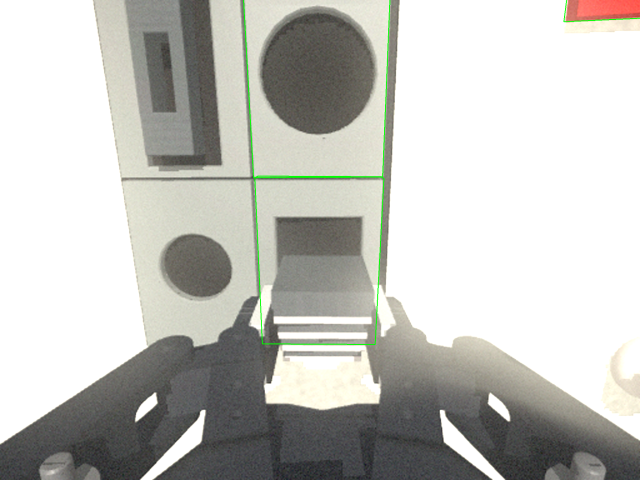

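Block is held level at (322,300) over the rect seat (318,240). Lowering and releasing.

arm_command(
  increments=[
    {"xyz":[-0.07,-0.22,2],"twist":[0,0,0]},
    {"xyz":[-0.07,-0.22,4],"twist":[0,0,0]},
    {"xyz":[-0.07,-0.22,5.2],"twist":[0,0,0]},
    {"xyz":[-0.07,-0.22,5.7],"twist":[0,0,0]},
    {"xyz":[-0.07,-0.22,5.8],"twist":[0,0,0]},
    {"xyz":[-0.07,-0.22,5.8],"twist":[0,0,0]},
  ],
)

```text
t: 10.15
tcp_pos: [0.4985, -0.0127, 0.0415]
tcp_rot: [0.0, 1.0, -0.014, 0.0]
force: [-0.0, -0.8, -2.8]
gripper_width: 0.404
grip_force: 61.4
```

```bash
python3 go.py 498.5,-13.4,39,-1.5
```

```text
498.5,-13.4,39,-1.5 [-0.0, 0.07, 0.25] [0.0, -0.0, -0.1]
tcp [498.5 -12.7  41.5] t 10.15
```

arm_command(
  increments=[
    {"xyz":[0,0.07,0.15],"twist":[0,0,0]},
    {"xyz":[0,0.07,0.27],"twist":[0,0,0]},
    {"xyz":[0,0.07,0.27],"twist":[0,0,0]},
    {"xyz":[0,0.07,0.27],"twist":[0,0,0]},
  ],
)

```text
t: 10.48
tcp_pos: [0.4987, -0.0132, 0.0391]
tcp_rot: [0.0, 1.0, -0.013, 0.0]
force: [-0.2, -0.8, -3.4]
gripper_width: 0.408
grip_force: 61.4
```

arm_command(
  increments=[
    {"xyz":[0,0,0],"twist":[0,0,0]},
    {"xyz":[0,0,0],"twist":[0,0,0]},
    {"xyz":[0,0,0],"twist":[0,0,0]},
    {"xyz":[0,0,0],"twist":[0,0,0]},
  ],
  fingers=-0.3,
)

```text
t: 10.82
tcp_pos: [0.4987, -0.0132, 0.0392]
tcp_rot: [0.0, 1.0, -0.013, 0.001]
force: [0.4, -0.3, -0.2]
gripper_width: 0.652
grip_force: 0.0
```

arm_command(
  increments=[
    {"xyz":[0,0,-2],"twist":[0,0,0]},
    {"xyz":[0,0,-5],"twist":[0,0,0]},
    {"xyz":[0,0,-9],"twist":[0,0,0]},
    {"xyz":[0,0,-11],"twist":[0,0,0]},
    {"xyz":[0,0,-11],"twist":[0,0,0]},
    {"xyz":[0,0,-11],"twist":[0,0,0]},
  ],
  fingers=-1,
)

```text
t: 11.32
tcp_pos: [0.4993, -0.0133, 0.1506]
tcp_rot: [0.0, 1.0, -0.013, 0.002]
force: [0.3, -0.2, 0.3]
gripper_width: 1.0
grip_force: 0.0
```

```bash
python3 go.py 417,-372,150,22 417,-372,150,-38
python3 - <<'E'
from h import *
K,T=cam('wrist');img=viewer.read_camera('wrist')
for o in models.outline_of('wrist','step_block_center')[:2]: print(o['score'],o['extent'],[fit('step_block_center',K,T,o['region'],[-1],dz=z)[0:2] for z in(.007,.0)])
E
```

```text
417,-372,150,22 [-7.27, 36.08, 0.04] [0.1, -0.2, -23.5]
417,-372,150,-38 [-7.27, 36.08, 0.04] [-0.1, -0.2, 36.5]
tcp [499.3 -13.3 150.6] t 11.3167
0.59 [238.3, 169.0, 42.8, 52.6] [(array([493.55376217, -13.00122153,  -1.47259543]), np.float64(0.023466261979034897)), (array([491.45249097, -13.26286737,  -0.97460376]), np.float64(0.06199926393567934))]
0.31 [216.1, 135.7, 82.3, 112.4] [(array([521.74994148, -23.19135765,   1.00189552]), np.float64(0.7435990445620111)), (array([521.46332453, -21.12538619,  -0.97305849]), np.float64(0.7562780698871727))]
```

arm_command(
  increments=[
    {"xyz":[-0.6,3,0],"twist":[0,0,-2]},
    {"xyz":[-1.4,7,0],"twist":[0,0,-5]},
    {"xyz":[-2.2,11,0],"twist":[0,0,-8]},
    {"xyz":[-3,15,0],"twist":[0,0,-11]},
    {"xyz":[-3.8,19,0],"twist":[0,0,-14]},
    {"xyz":[-4.6,23,0],"twist":[0,0,-17]},
    {"xyz":[-5.4,27,0],"twist":[0,0,-20]},
    {"xyz":[-6.2,31,0],"twist":[0,0,-23]},
  ],
)

```text
t: 12.08
tcp_pos: [0.4266, -0.3227, 0.1464]
tcp_rot: [-0.001, 0.982, 0.187, -0.001]
force: [1.0, 0.5, 0.0]
gripper_width: 0.999
grip_force: 0.0
```

```bash
python3 go.py 417,-374,150,22
```

```text
417,-374,150,22 [-2.78, 4.41, -0.37] [-0.2, 0.1, -0.4]
tcp [ 426.6 -322.7  146.4] t 12.0833
```

arm_command(
  increments=[
    {"xyz":[-1.4,2.2,0],"twist":[0,0,0]},
    {"xyz":[-2.6,4.2,0],"twist":[0,0,0]},
    {"xyz":[-2.6,4.2,0],"twist":[0,0,0]},
    {"xyz":[-2.6,4.2,0],"twist":[0,0,0]},
    {"xyz":[-2.6,4.2,0],"twist":[0,0,0]},
    {"xyz":[-2.6,4.2,0],"twist":[0,0,0]},
  ],
)

```text
t: 12.58
tcp_pos: [0.4194, -0.3688, 0.1477]
tcp_rot: [-0.001, 0.982, 0.187, -0.0]
force: [-0.1, -0.1, 0.2]
gripper_width: 1.005
grip_force: 0.0
```

```bash
python3 w.py w6.png flange_nut_center:-30,-10,10,30; python3 go.py 417,-372,33,22
python3 - <<'E'
import cv2
i=cv2.imread('pics/w6.png');c=i[180:300,240:400];cv2.imwrite('pics/w6c.png',cv2.resize(c,None,fx=4,fy=4,interpolation=cv2.INTER_CUBIC))
E
```

```text
flange_nut_center 0.83 [238. 168.  48.  53.] xy,yaw [ 416.  -373.2   -3.9] 1-iou 0.04
417,-372,33,22 [-0.36, 0.2, 11.54] [-0.0, -0.0, -0.4]
tcp [ 419.7 -368.9  148.4] t 12.6833
```

View pics/w6c.png

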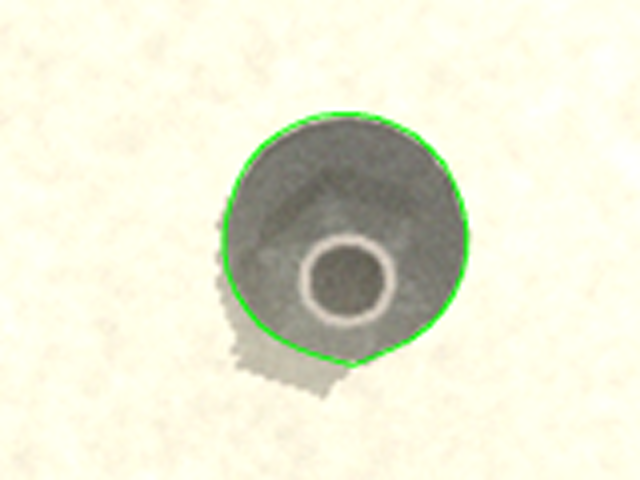

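Flange nut: hexagon corner at (352,365), bore at (348,280); flats suit a tool yaw of about 26°. Grasping its hexagon.

```bash
python3 go.py 416.2,-373,32.5,26
```

```text
416.2,-373,32.5,26 [-0.47, 0.26, 11.59] [-0.0, -0.0, -4.4]
tcp [ 419.7 -368.9  148.4] t 12.6833
```

arm_command(
  increments=[
    {"xyz":[-0.47,0.25,2.5],"twist":[0,0,-2]},
    {"xyz":[-0.47,0.25,6.5],"twist":[0,0,-4.4]},
    {"xyz":[-0.47,0.25,9.7],"twist":[0,0,-4.4]},
    {"xyz":[-0.47,0.25,11.2],"twist":[0,0,-4.4]},
    {"xyz":[-0.47,0.25,11.6],"twist":[0,0,-4.4]},
    {"xyz":[-0.47,0.25,11.6],"twist":[0,0,-4.4]},
    {"xyz":[-0.47,0.25,11.6],"twist":[0,0,-4.4]},
  ],
)

```text
t: 13.27
tcp_pos: [0.4166, -0.3742, 0.0341]
tcp_rot: [0.001, 0.975, 0.224, 0.001]
force: [-0.1, -0.5, 0.0]
gripper_width: 1.0
grip_force: 0.0
```

arm_command(
  increments=[
    {"xyz":[0,0,0],"twist":[0,0,0]},
    {"xyz":[0,0,0],"twist":[0,0,0]},
    {"xyz":[0,0,0],"twist":[0,0,0]},
    {"xyz":[0,0,0],"twist":[0,0,0]},
    {"xyz":[0,0,0],"twist":[0,0,0]},
    {"xyz":[0,0,0],"twist":[0,0,0]},
    {"xyz":[0,0,0],"twist":[0,0,0]},
    {"xyz":[0,0,0],"twist":[0,0,0]},
  ],
  fingers=1,
)

```text
t: 13.93
tcp_pos: [0.4163, -0.3745, 0.0337]
tcp_rot: [0.001, 0.975, 0.224, 0.001]
force: [-0.1, -0.4, 6.2]
gripper_width: 0.317
grip_force: 59.7
```

```bash
python3 go.py 416,-373,130,26 602,-15.2,130,-1.5
```

```text
416,-373,130,26 [0.05, -0.13, -9.63] [0.1, -0.0, -0.1]
602,-15.2,130,-1.5 [32.39, -24.22, -9.66] [0.1, -0.1, 27.4]
tcp [ 416.3 -374.5   33.7] t 13.9333
```

arm_command(
  increments=[
    {"xyz":[0,0,-3.5],"twist":[0,0,0]},
    {"xyz":[0.5,-0.4,-7],"twist":[0,0,0]},
    {"xyz":[2.5,-1.9,-9.6],"twist":[0,0,2]},
    {"xyz":[5.7,-4.3,-9.6],"twist":[0,0,5]},
    {"xyz":[8.9,-6.7,-9.6],"twist":[0,0,8]},
    {"xyz":[12.1,-9.1,-9.6],"twist":[0,0,11]},
    {"xyz":[15.3,-11.5,-9.6],"twist":[0,0,14]},
    {"xyz":[18.5,-13.9,-9.6],"twist":[0,0,17]},
  ],
)

```text
t: 14.6
tcp_pos: [0.5217, -0.1664, 0.1277]
tcp_rot: [-0.0, 0.997, 0.076, -0.001]
force: [1.2, 0.5, -1.2]
gripper_width: 0.318
grip_force: 59.8
```

```bash
python3 go.py 602,-15.2,110,-1.5
```

```text
602,-15.2,110,-1.5 [10.23, -13.73, 1.76] [-0.0, 0.1, 10.2]
tcp [ 521.7 -166.4  127.7] t 14.6
```

arm_command(
  increments=[
    {"xyz":[2.4,-3.2,0],"twist":[0,0,3]},
    {"xyz":[4.8,-6.4,0],"twist":[0,0,6]},
    {"xyz":[7.2,-9.6,0.5],"twist":[0,0,9]},
    {"xyz":[9.2,-12.2,1.5],"twist":[0,0,10.2]},
    {"xyz":[10,-13.5,1.8],"twist":[0,0,10.2]},
    {"xyz":[10,-13.5,1.8],"twist":[0,0,10.2]},
    {"xyz":[10,-13.5,1.8],"twist":[0,0,10.2]},
  ],
)

```text
t: 15.18
tcp_pos: [0.599, -0.0192, 0.1092]
tcp_rot: [0.0, 1.0, -0.011, -0.001]
force: [0.5, -0.8, -1.3]
gripper_width: 0.316
grip_force: 59.7
```

```bash
python3 w.py w7.png seat_long:-1; python3 go.py 602,-15.6,42.5,-1.5
```

```text
seat_long 0.91 [102. 127. 108. 132.] xy,yaw [603.6  60.5  -1.3] 1-iou 0.041
seat_long 0.58 [221. 276.  74.  50.] xy,yaw [471.  -17.7   3.7] 1-iou 0.62
602,-15.6,42.5,-1.5 [0.28, -0.52, 6.8] [0.0, 0.0, 0.1]
tcp [599.2 -20.7 110.5] t 15.2833
```

arm_command(
  increments=[
    {"xyz":[0.25,-0.4,2],"twist":[0,0,0]},
    {"xyz":[0.25,-0.4,4],"twist":[0,0,0]},
    {"xyz":[0.25,-0.4,5.6],"twist":[0,0,0]},
    {"xyz":[0.25,-0.4,6.4],"twist":[0,0,0]},
    {"xyz":[0.25,-0.4,6.5],"twist":[0,0,0]},
    {"xyz":[0.25,-0.4,6.5],"twist":[0,0,0]},
  ],
)

```text
t: 15.78
tcp_pos: [0.602, -0.0166, 0.0458]
tcp_rot: [0.0, 1.0, -0.012, -0.0]
force: [0.2, -0.0, -1.6]
gripper_width: 0.312
grip_force: 59.7
```

```bash
python3 go.py 602,-15.6,41.2,-1.5
```

```text
602,-15.6,41.2,-1.5 [0.0, -0.1, 0.46] [0.0, 0.0, 0.1]
tcp [602.  -16.6  45.8] t 15.7833
```

arm_command(
  increments=[
    {"xyz":[0,-0.1,0.25],"twist":[0,0,0]},
    {"xyz":[0,-0.1,0.46],"twist":[0,0,0]},
    {"xyz":[0,-0.1,0.46],"twist":[0,0,0]},
    {"xyz":[0,-0.1,0.46],"twist":[0,0,0]},
  ],
)

```text
t: 16.12
tcp_pos: [0.6025, -0.0145, 0.0416]
tcp_rot: [0.0, 1.0, -0.012, 0.0]
force: [0.4, -0.1, -1.4]
gripper_width: 0.319
grip_force: 59.8
```

arm_command(
  increments=[
    {"xyz":[0,0,0],"twist":[0,0,0]},
    {"xyz":[0,0,0],"twist":[0,0,0]},
    {"xyz":[0,0,0],"twist":[0,0,0]},
    {"xyz":[0,0,0],"twist":[0,0,0]},
  ],
  fingers=0,
)

```text
t: 16.45
tcp_pos: [0.6025, -0.0145, 0.0414]
tcp_rot: [0.0, 1.0, -0.012, 0.0]
force: [0.3, -0.8, -0.7]
gripper_width: 0.498
grip_force: 0.0
```

arm_command(
  increments=[
    {"xyz":[0,0,-2],"twist":[0,0,0]},
    {"xyz":[0,0,-5],"twist":[0,0,0]},
    {"xyz":[0,0,-9],"twist":[0,0,0]},
    {"xyz":[0,0,-11],"twist":[0,0,0]},
    {"xyz":[0,0,-11],"twist":[0,0,0]},
    {"xyz":[0,0,-11],"twist":[0,0,0]},
  ],
  fingers=-1,
)

```text
t: 16.95
tcp_pos: [0.6032, -0.0146, 0.1533]
tcp_rot: [0.0, 1.0, -0.012, 0.002]
force: [-0.4, 0.5, -0.6]
gripper_width: 0.998
grip_force: 0.0
```

```bash
python3 go.py 415,260,150,15
python3 - <<'E'
from h import *
K,T=cam('wrist');img=viewer.read_camera('wrist')
for o in models.outline_of('wrist','flange_nut_center')[:1]: print(o['score'],o['extent'],[fit('flange_nut_center',K,T,o['region'],[0,30],dz=z)[0:2] for z in(.007,.0)])
K,T=cam('top')
print('coupling guess',ray(K,T,[230/1.5625,412/1.5625],.03))
E
```

```text
415,260,150,15 [-19.45, -27.01, 0.24] [0.0, -0.2, -16.3]
tcp [603.2 -14.6 153.3] t 16.95
0.85 [234.6, 162.7, 50.6, 52.1] [(array([602.32872978, -14.50620625,   6.75446785]), np.float64(0.03204757312761175)), (array([599.98912859, -14.43283578,   8.45746192]), np.float64(0.04729376389070472))]
coupling guess [0.41467361 0.2378156  0.03      ]
```

arm_command(
  increments=[
    {"xyz":[-1.9,-2.5,0],"twist":[0,0,0]},
    {"xyz":[-4.2,-5.6,0],"twist":[0,0,0]},
    {"xyz":[-6.6,-8.8,0],"twist":[0,0,0]},
    {"xyz":[-9,-12,0],"twist":[0,0,0]},
    {"xyz":[-11.4,-15.2,0],"twist":[0,0,0]},
    {"xyz":[-13.8,-18.4,0],"twist":[0,0,0]},
    {"xyz":[-16.2,-21.6,0],"twist":[0,0,0]},
    {"xyz":[-18.4,-24.6,0],"twist":[0,0,0]},
  ],
)

```text
t: 17.72
tcp_pos: [0.4217, 0.2367, 0.1488]
tcp_rot: [0.001, 1.0, -0.012, -0.002]
force: [0.5, -0.5, -0.6]
gripper_width: 1.001
grip_force: 0.0
```

arm_command(
  increments=[
    {"xyz":[-0.9,-0.2,0],"twist":[0,0,0]},
    {"xyz":[-0.9,-0.2,0],"twist":[0,0,0]},
    {"xyz":[-0.9,-0.2,0],"twist":[0,0,0]},
    {"xyz":[-0.9,-0.2,0],"twist":[0,0,0]},
    {"xyz":[-0.9,-0.2,0],"twist":[0,0,0]},
  ],
)

```text
t: 18.13
tcp_pos: [0.4158, 0.2368, 0.1504]
tcp_rot: [0.0, 1.0, -0.013, -0.0]
force: [-0.2, 0.1, -1.2]
gripper_width: 0.996
grip_force: 0.0
```

```bash
python3 w.py w8.png coupling_nut_center:-20,0,20,40; python3 go.py 415,238,32,0
python3 - <<'E'
import cv2
i=cv2.imread('pics/w8.png');c=i[150:330,200:440];cv2.imwrite('pics/w8c.png',cv2.resize(c,None,fx=3,fy=3,interpolation=cv2.INTER_CUBIC))
E
```

```text
coupling_nut_center 0.92 [236. 171.  36.  42.] xy,yaw [414.8 240.    0.7] 1-iou 0.045
415,238,32,0 [-0.08, -0.11, 11.87] [0.0, 0.0, -1.4]
tcp [415.8 236.9 150.7] t 18.2333
```

View pics/w8c.png

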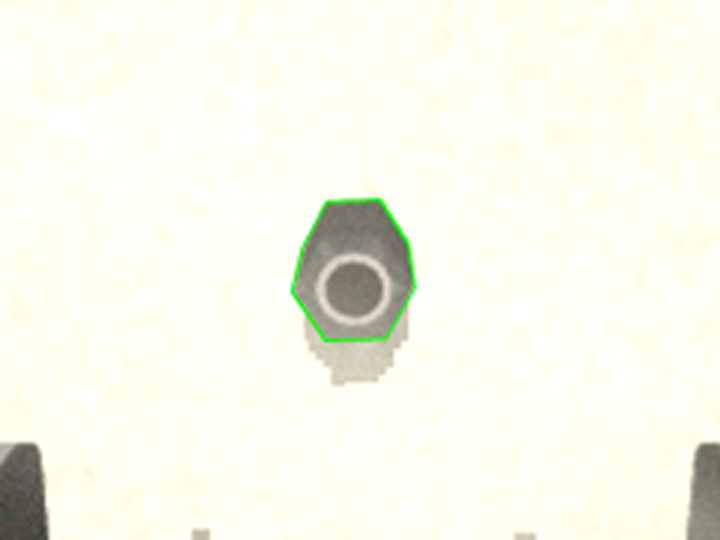

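Coupling nut with bore at (353,290) in the crop, corners left and right; tool yaw 30.7° is needed.

arm_command(
  increments=[
    {"xyz":[-0.08,-0.28,0.5],"twist":[0,0,-6.5]},
    {"xyz":[-0.08,-0.28,2],"twist":[0,0,-13]},
    {"xyz":[-0.08,-0.28,4],"twist":[0,0,-19.5]},
    {"xyz":[-0.08,-0.28,6],"twist":[0,0,-26]},
    {"xyz":[-0.08,-0.28,7],"twist":[0,0,-32]},
    {"xyz":[-0.08,-0.28,7],"twist":[0,0,-32]},
    {"xyz":[-0.08,-0.28,7],"twist":[0,0,-32]},
  ],
)

```text
t: 18.82
tcp_pos: [0.4144, 0.2401, 0.0806]
tcp_rot: [0.0, 0.965, 0.262, -0.001]
force: [-0.3, 0.6, -0.2]
gripper_width: 1.001
grip_force: 0.0
```

```bash
python3 go.py 414.9,239.5,32,30.7
```

```text
414.9,239.5,32,30.7 [0.02, 0.07, 4.86] [-0.0, 0.1, -0.3]
tcp [414.4 240.1  80.6] t 18.8167
```

arm_command(
  increments=[
    {"xyz":[0,0.05,2],"twist":[0,0,-0.3]},
    {"xyz":[0,0.05,4],"twist":[0,0,-0.3]},
    {"xyz":[0,0.05,4.8],"twist":[0,0,-0.3]},
    {"xyz":[0,0.05,4.8],"twist":[0,0,-0.3]},
    {"xyz":[0,0.05,4.8],"twist":[0,0,-0.3]},
  ],
)

```text
t: 19.23
tcp_pos: [0.415, 0.2403, 0.0339]
tcp_rot: [-0.0, 0.964, 0.266, 0.0]
force: [0.4, 0.3, -0.0]
gripper_width: 0.999
grip_force: 0.0
```

arm_command(
  increments=[
    {"xyz":[0,0,0],"twist":[0,0,0]},
    {"xyz":[0,0,0],"twist":[0,0,0]},
    {"xyz":[0,0,0],"twist":[0,0,0]},
    {"xyz":[0,0,0],"twist":[0,0,0]},
    {"xyz":[0,0,0],"twist":[0,0,0]},
    {"xyz":[0,0,0],"twist":[0,0,0]},
    {"xyz":[0,0,0],"twist":[0,0,0]},
    {"xyz":[0,0,0],"twist":[0,0,0]},
  ],
  fingers=1,
)

```text
t: 19.9
tcp_pos: [0.415, 0.2405, 0.0337]
tcp_rot: [-0.0, 0.964, 0.267, 0.001]
force: [-0.4, 0.4, 4.7]
gripper_width: 0.27
grip_force: 59.4
```

```bash
python3 go.py 494.3,62,110,30.5
```

```text
494.3,62,110,30.5 [-2.37, 19.39, -7.63] [0.0, -0.1, 0.5]
tcp [415.  240.5  33.7] t 19.9
```

arm_command(
  increments=[
    {"xyz":[0,0,-3.5],"twist":[0,0,0]},
    {"xyz":[-0.1,1,-7],"twist":[0,0,0]},
    {"xyz":[-0.5,4.5,-7.6],"twist":[0,0,0]},
    {"xyz":[-1,8.5,-7.6],"twist":[0,0,0]},
    {"xyz":[-1.5,12.5,-7.6],"twist":[0,0,0]},
    {"xyz":[-2,16.3,-7.6],"twist":[0,0,0]},
    {"xyz":[-2.37,19.2,-7.6],"twist":[0,0,0]},
    {"xyz":[-2.37,19.2,-7.6],"twist":[0,0,0]},
  ],
)

```text
t: 20.57
tcp_pos: [0.4941, 0.0588, 0.1081]
tcp_rot: [0.001, 0.964, 0.264, -0.001]
force: [-0.5, 0.1, -1.7]
gripper_width: 0.272
grip_force: 59.4
```

arm_command(
  increments=[
    {"xyz":[0,0,0],"twist":[0,0,0]},
    {"xyz":[0,0,0],"twist":[0,0,0]},
    {"xyz":[0,0,0],"twist":[0,0,0]},
  ],
)

```text
t: 20.82
tcp_pos: [0.4925, 0.0645, 0.1085]
tcp_rot: [-0.0, 0.964, 0.268, -0.0]
force: [0.5, 0.7, -1.1]
gripper_width: 0.27
grip_force: 59.4
```

```bash
python3 w.py w9.png seat_round_small:-1; python3 go.py 494.3,62,42.5,30.5
```

```text
seat_round_small 0.76 [187. 118. 151. 122.] xy,yaw [494.3  62.7  -1.6] 1-iou 0.158
494.3,62,42.5,30.5 [0.01, 0.31, 6.63] [-0.0, 0.0, 0.6]
tcp [492.6  64.6 108.8] t 20.9167
```

View pics/w9.png

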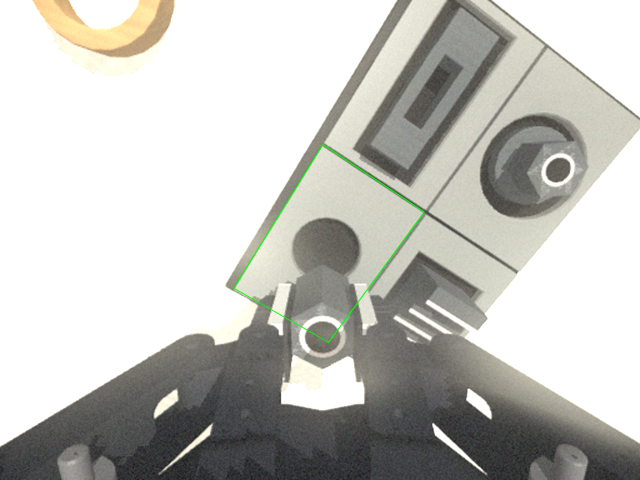

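Nut held upright (322,335); the small seat (327,247) lies ahead of it, and the other three parts are seated. Lowering.

arm_command(
  increments=[
    {"xyz":[0,0.25,2],"twist":[0,0,0]},
    {"xyz":[0,0.25,4],"twist":[0,0,0]},
    {"xyz":[0,0.25,5.6],"twist":[0,0,0]},
    {"xyz":[0,0.25,6.3],"twist":[0,0,0]},
    {"xyz":[0,0.25,6.4],"twist":[0,0,0]},
    {"xyz":[0,0.25,6.4],"twist":[0,0,0]},
  ],
)

```text
t: 21.42
tcp_pos: [0.4942, 0.0619, 0.0451]
tcp_rot: [-0.0, 0.964, 0.267, -0.0]
force: [0.3, -0.3, -0.7]
gripper_width: 0.266
grip_force: 59.4
```

```bash
python3 go.py 494.3,62.3,41.2,30.5
```

```text
494.3,62.3,41.2,30.5 [0.03, -0.03, 0.39] [-0.0, 0.0, 0.5]
tcp [494.2  61.9  45.1] t 21.4167
```

arm_command(
  increments=[
    {"xyz":[0,0,0.2],"twist":[0,0,0]},
    {"xyz":[0,0,0.4],"twist":[0,0,0]},
    {"xyz":[0,0,0.4],"twist":[0,0,0]},
    {"xyz":[0,0,0.4],"twist":[0,0,0]},
  ],
)

```text
t: 21.75
tcp_pos: [0.4946, 0.0613, 0.0415]
tcp_rot: [0.0, 0.964, 0.267, 0.0]
force: [-0.1, -0.5, -1.7]
gripper_width: 0.265
grip_force: 59.4
```

arm_command(
  increments=[
    {"xyz":[0,0,0],"twist":[0,0,0]},
    {"xyz":[0,0,0],"twist":[0,0,0]},
    {"xyz":[0,0,0],"twist":[0,0,0]},
    {"xyz":[0,0,0],"twist":[0,0,0]},
  ],
  fingers=0.1,
)

```text
t: 22.08
tcp_pos: [0.4945, 0.0613, 0.0413]
tcp_rot: [0.0, 0.964, 0.267, 0.0]
force: [0.1, -0.1, -0.1]
gripper_width: 0.449
grip_force: 0.0
```

arm_command(
  increments=[
    {"xyz":[0,0,-2],"twist":[0,0,0]},
    {"xyz":[0,0,-5],"twist":[0,0,0]},
    {"xyz":[0,0,-9],"twist":[0,0,0]},
    {"xyz":[0,0,-13],"twist":[0,0,0]},
    {"xyz":[-2,0,-16],"twist":[0,0,0]},
    {"xyz":[-5,0,-17],"twist":[0,0,0]},
    {"xyz":[-5,0,-17],"twist":[0,0,0]},
    {"xyz":[-5,0,-17],"twist":[0,0,0]},
  ],
)

```text
t: 22.75
tcp_pos: [0.4515, 0.0352, 0.2128]
tcp_rot: [0.001, 0.964, 0.266, 0.002]
force: [-0.8, 0.6, -0.1]
gripper_width: 0.447
grip_force: 0.0
```

```bash
python3 w.py w10.png coupling_nut_center:0
python3 - <<'E'
from h import *
i=viewer.read_camera('side');cv2.imwrite('pics/s1.png',cv2.convertScaleAbs(cv2.resize(i[175:265,180:320],None,fx=5,fy=5,interpolation=cv2.INTER_CUBIC),alpha=1.6))
E
```

```text
coupling_nut_center 0.88 [245. 116.  29.  30.] xy,yaw [493.9  60.2   4.9] 1-iou 0.108
```

View pics/w10.png

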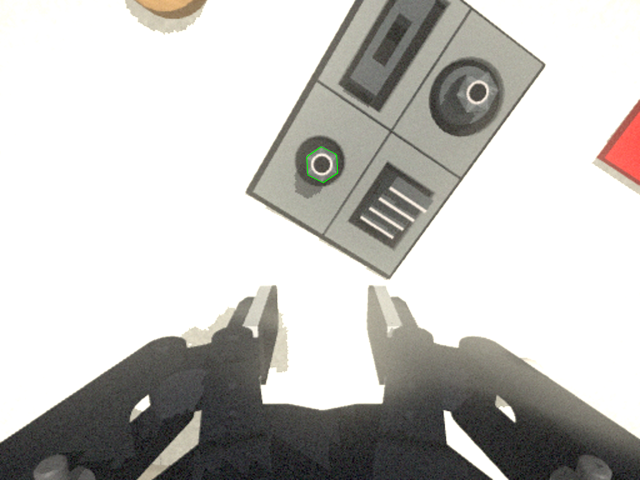

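View pics/s1.png

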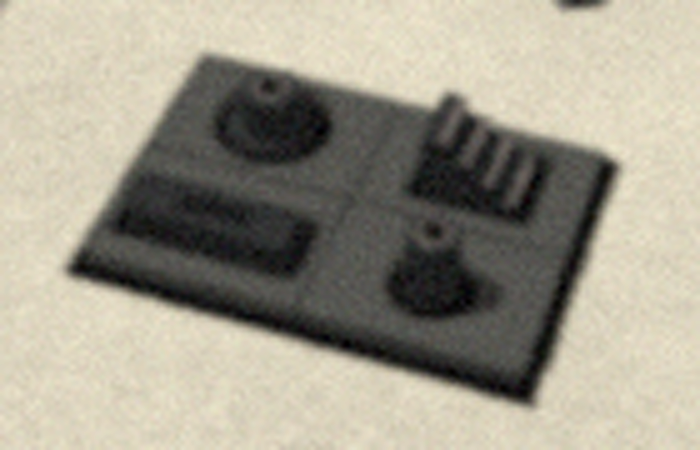

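Both views show all four parts upright inside their seats: clamp (400,45), flange nut (470,95), coupling nut (322,163) and step block (395,205) in the wrist picture. The gripper is clear.

```bash
python3 -c "
from rig import ticket;print(ticket.hand_in())"
```

```text
the job is handed in; nothing more can be done
None
```

The slotted clamp, step block, flange nut and coupling nut are each upright in their own seat, the look-alikes were left untouched, and the job was handed in at about 23 s of the 88 s limit.

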